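# Press home a gasketed lid and snap its four clips corner to corner

## Task

Close the sealed fixings box: press its lid fully home in the middle and lean on it there with 15 to 25 N for a full second so that the new seal takes its set, then snap the four black hinged clips down over the rim until each is fully shut, in opposite-corner order (any clip first, next the one diagonally across from it, then the remaining two) so that the gasket beds evenly. Lid and clips are thin plastic, so feel your way and never push on them with more than 30 N, and leave the things standing beside the box where they are.

Things in the scene. Friction and masses are not known exactly. Their poses are not given: they have to be found in the camera images.
- box: Grey plastic sealed box screwed to the bench by its end feet; it does not move. Body 120 (box x) x 190 (box y) x 74 mm. Origin: centre of its underside; z up, x from the near to the far long side, y along it. Along each long side, 68 mm from the middle and 72 mm up, runs a 10 mm thick round rim bead that the clips hook under; grey pads on the wall stop the closed clips.
- lid: Grey lid plate 130 x 212 mm (box x, y) carrying the four clips, already in place over the box, top about 90 mm above the bench when home. Guided by its plug seal it only moves down and rocks about 1 mm on its gasket; it is not lifted off. Origin below the plate's middle, axes as the box's. Lid and clips are thin plastic, spoilt by more than 30 N.
- lid_centre (a point): Point on top of the lid, in the middle of its slightly raised 60 x 100 mm centre panel: the place to press the lid home.
- lid_lift (a joint): How far the lid still stands off home, in m: it starts 3 to 6 mm high, stuck by its tight plug seal; 0 is fully home. The seal slides under about 8 N of steady downward push and stays where it is left; at home the lid stops on its springy new gasket (about 70 N per mm), which takes its set only under 15 to 25 N held for about a second.
- clip_a (a joint): Swing of clip a in rad: near long side (box -x), at the box's +y end; clip c is diagonally opposite. 0: shut, hanging down on its pad; starts open at 1.15 to 1.75 (1.57: level, sticking out). Turns on a pin along the box's y; stays about where it is left. Its hook rib meets the rim bead at about 0.6 rad and wedges under it, pulling the lid down; press it on to its pad.
- clip_a_hinge (a point): Middle of the hinge pin of clip a, on the lid edge, 70 mm (box x) and 60 mm (box y) from the box's middle, about 84 mm up when the lid is home. The clip swings out towards box -x.
- clip_a_tab (a point): Point on the outer face of the flared finger tab of clip a (black, 38 mm wide along the box, 3 mm thick, 38 mm from pin to tip), 34 mm from the pin; clip shut, it lies 9 mm outside and 32.5 mm below the pin. Push here.
- clip_b (a joint): Swing of clip b in rad: near long side (box -x), at the box's -y end; clip d is diagonally opposite. 0: shut, hanging down on its pad; starts open at 1.15 to 1.75 (1.57: level, sticking out). Turns on a pin along the box's y; stays about where it is left. From 0.6 to 0.15 rad it needs 3 to 15 N at the tab if pushed round the pin, inwards and downwards together.
- clip_b_hinge (a point): Middle of the hinge pin of clip b, on the lid edge, 70 mm (box x) and 60 mm (box y) from the box's middle, about 84 mm up when the lid is home. The clip swings out towards box -x.
- clip_b_tab (a point): Point on the outer face of the flared finger tab of clip b (black, 38 mm wide along the box, 3 mm thick, 38 mm from pin to tip), 34 mm from the pin; clip shut, it lies 9 mm outside and 32.5 mm below the pin. Push here.
- clip_c (a joint): Swing of clip c in rad: far long side (box +x), at the box's -y end; clip a is diagonally opposite. 0: shut, hanging down on its pad; starts open at 1.15 to 1.75 (1.57: level, sticking out). Turns on a pin along the box's y; stays about where it is left. Shoved level instead of round the pin, it jams and takes more than 30 N.
- clip_c_hinge (a point): Middle of the hinge pin of clip c, on the lid edge, 70 mm (box x) and 60 mm (box y) from the box's middle, about 84 mm up when the lid is home. The clip swings out towards box +x.
- clip_c_tab (a point): Point on the outer face of the flared finger tab of clip c (black, 38 mm wide along the box, 3 mm thick, 38 mm from pin to tip), 34 mm from the pin; clip shut, it lies 9 mm outside and 32.5 mm below the pin. Push here.
- clip_d (a joint): Swing of clip d in rad: far long side (box +x), at the box's +y end; clip b is diagonally opposite. 0: shut, hanging down on its pad; starts open at 1.15 to 1.75 (1.57: level, sticking out). Turns on a pin along the box's y; stays about where it is left. All four clips are alike and behave as told for a, b and c.
- clip_d_hinge (a point): Middle of the hinge pin of clip d, on the lid edge, 70 mm (box x) and 60 mm (box y) from the box's middle, about 84 mm up when the lid is home. The clip swings out towards box +x.
- clip_d_tab (a point): Point on the outer face of the flared finger tab of clip d (black, 38 mm wide along the box, 3 mm thick, 38 mm from pin to tip), 34 mm from the pin; clip shut, it lies 9 mm outside and 32.5 mm below the pin. Push here.
- sanding_block: Cork sanding block, 64 x 112 x 34 mm, loose, beyond the box's -y end. Origin at the centre of its underside. Leave it alone.
- stain_tin: Round tin of wood stain, 89 mm across, 88 mm high, loose, beyond the box's +y end. Origin at the centre of its underside. Leave it alone.
- screw_pack: Brown carton pack, 72 x 122 x 52 mm, loose, beyond the box's +y end. Origin at the centre of its underside. Leave it alone.

How it is judged:
By the outcome, as a careful person would: the job done as asked, in the order asked, and still so for the second after the job is handed in, with the robot touching nothing.
It also fails if it takes over 58 s, if anything falls off the work surface, if the arm or the gripper's body presses on something with over 40 N, if the wrist force passes 120 N, or if a joint passes its speed limit or range.

## Robot

A 6-joint arm with a two-finger parallel gripper is mounted at the origin on the work surface; the furniture and walls round the work are solid. World frame = base frame: x ahead of the robot, y to its left, z up, the work surface at z = 0. Lengths are in m, angles in rad, forces in N, time in s.
With the tool pointing down it reaches from about 0.225 to 0.875 m from the base axis. Payload 3.4 kg.
Tool frame: the origin (TCP) lies on the centre line of the jaws, within the pads' length; the fingertips stand 17 mm ahead of it and the grasp point (between the pads) lies 2 mm behind it (nose_length is the distance from the TCP to the fingertips, in m); z points along the fingers, y is the line along which they close (so a half turn about z gives the same grasp; the last joint's range is limited). The gripper opens to 85 mm and grips with 20 to 120 N. Pads are 22 mm wide; open, the fingers measure 114 mm over their backs; the gripper's body (76 mm by 85 mm) begins 54 mm behind the grasp point. The pads swing forward as they close: fully open they stand 13 mm farther back than shut.
Start: joints at [-1.456, 0.276, 1.505, -0, 1.361, -0.121], TCP at [0.134, -0.559, 0.248] pointing down, gripper open.
Joint ranges: [-2.89, 2.89], [-0.75, 2.08], [0.22, 2.7], [-1.18, 4.32], [0.11, 2.71], [-2.7, 2.7]. Speed limits (rad/s): [2.57, 2.57, 3.14, 3.14, 3.14, 3.14].

## Interface

Orientations are given as a unit quaternion [w, x, y, z].
In Python, from rig import get_state, get_image, sign_off, find_in, place_of, nose_length gives the robot as it stands.
- The arm moves only by the tool apply_moves, never from a script. Its argument "deltas" is one flat list of numbers, 5 for each row, row after row: the finger opening in mm, from 0 to 85.4, then the shift along the tool's x, y, z in mm, then the turn about the tool's z in degrees. A call has 1 to 12 rows; each row is the pose to reach, as a shift and turn from the pose commanded when the call began, along the tool's axes at that moment; what a row does not reach only later rows make up. A row lasts 1/12 s, in which the tool goes at most 41.7 mm and 7.16 degrees, less where a joint would pass 70% of its speed; a pose out of reach is approached as far as the arm can. A call with a gripper value outside its range is refused whole. The fingers move at their own pace and stop on an object; "squeeze" is the grip in N (left out, the last holds). Time passes only in rows, so rows that repeat a pose let the fingers close. It gives the time, the measured TCP pose, the force, the opening and the grip force at its end, in the units of the state.
- get_state(): the state, without advancing time (a new reading comes with each control period).
- get_image(name): name is "scene" or "top" or "wrist"; returns a dict with "frame" (480x640x3 uint8, red, green, blue), "K" (3x3 intrinsics, pixels), "position" and "orientation" of the camera in the world. Camera axes: x right, y down, z forward; pixel columns grow to the right and rows downward; lengths in m; the calibration is good to about 2 mm. The wrist camera is an equidistant fisheye: a pixel r from the principal point sees the ray r / f radians off the axis. A picture is of the moment at which its call begins. There is no depth.
- sign_off(): hands the job in; it is judged then, once.
Trained networks look in a picture, given as the dict that the camera call returned (one of the last four; its "shot" number tells which), for a name from the list of things; names that differ only in an ending like _2 or _b are one class to them, and where a whole thing is asked for, a point or a joint stands for the part that bears it (a point fixed in the world has none). Each returns a list of dicts, best first, with "score" (0 to 1); they miss things now and then, are a little off and sometimes report something else, mostly with a low value. They report only what shows in the picture. A call takes as long as a camera call.
- find_in(query, picture): "point" ([column, row] in pixels, amid what is visible of it).
- place_of(query, picture): "point" ([column, row] in pixels: a listed point, or the origin of a listed thing).
The state is a dict: "clock": time; "qpos": joint angles; "qd": joint speeds; "effort": joint torques, N m; "position": TCP position; "ee_rot": TCP orientation; "contact_force": force on the tool from outside, world axes, zero at the start; "moment": the same for the moment, N m; "width": finger opening in m; "gripper_force": force on a finger pad.
Only numpy, scipy, OpenCV 4.12 (cv2) and the standard library are available. Lean on these libraries where they do the work, as an engineer would, in place of code of your own. Each camera call takes 0.05 s, during which the arm holds its last target. There are 200 camera calls.

## Working session

There is one attempt and no reset: what is moved stays moved. The work goes in short steps, Python scripts to look and compute and a tool call to move; the robot and the scene stay as the last step left them, time stands still between calls to the robot, and variables do not carry over. Pictures are saved under pics/ and viewed, at most 10 in all, crops included, and the job is handed in when it is done.

Besides the shell and the picture viewer there is one more tool, called after "Request:" by a JSON object that holds its "method" and its "body". apply_moves: Moves the arm, as the interface text tells. Its arguments: {"type":"object","properties":{"deltas":{"type":"array"},"squeeze":{"type":"number"}},"required":["deltas"]}

```bash
mkdir -p pics; ls; cat > h.py <<'E'
import numpy as np, cv2
from scipy.spatial.transform import Rotation as R
from rig import *
def rot(q): return R.from_quat([q[1],q[2],q[3],q[0]]).as_matrix()
def ray(im,p,fish=False):
    K=np.array(im["K"]); d=np.array([(p[0]-K[0,2])/K[0,0],(p[1]-K[1,2])/K[1,1],1.])
    if fish:
        r=np.hypot(d[0],d[1]); d=np.array([d[0]/r*np.sin(r),d[1]/r*np.sin(r),np.cos(r)]) if r>1e-9 else np.array([0,0,1.])
    return np.array(im["position"]),rot(im["orientation"])@(d/np.linalg.norm(d))
def onz(im,p,z,fish=False):
    o,d=ray(im,p,fish); return o+d*(z-o[2])/d[2]
def tri(rays):
    A=0;b=0
    for o,d in rays:
        P=np.eye(3)-np.outer(d,d);A=A+P;b=b+P@o
    return np.linalg.solve(A,b)
E
python3 - <<'E'
from h import *
s=get_state(); print(s); print(nose_length)
for n in ["scene","top"]:
    im=get_image(n); cv2.imwrite(f"pics/{n}0.png",im["frame"][:,:,::-1]); print(n,im["position"],im["K"])
    for q in ["lid_centre","clip_a_hinge","clip_a_tab","box","lid","sanding_block","stain_tin","screw_pack"]:
        for r in place_of(q,im)[:6]:
            p=r["point"]; z=.09 if q[0]in"lc" else 0
            print(q,np.round(p,1),round(r["score"],2),np.round(onz(im,p,z),3))
E
```

```text
pics
{'clock': 0.0, 'qpos': array([-1.45601908e+00,  2.76585012e-01,  1.50612588e+00,  1.50199835e-05,
        1.36071510e+00, -1.20999462e-01]), 'qd': array([ 0.00104291, -0.00019913,  0.00075841,  0.00199611, -0.00030425,
       -0.00043356]), 'effort': array([ 9.79814536e-05, -4.16774976e+01, -2.45805645e+01,  7.70283668e-05,
        1.12614143e-02, -1.55786330e-05]), 'position': array([ 0.1342614 , -0.55859134,  0.24744828]), 'ee_rot': array([-9.16642087e-04,  9.93058979e-01,  1.17613873e-01,  1.01952533e-05]), 'contact_force': array([0.38485641, 0.04151227, 0.07014428]), 'moment': array([-0.01688949,  0.00024857, -0.05511951]), 'gripper_force': 0.0, 'width': 0.085277578795243}
0.017
scene [0.05829433 0.60483123 0.69409363] [[491.68225574   0.         321.23473086]
 [  0.         491.68225574 238.31856004]
 [  0.           0.           1.        ]]
lid_centre [324.7 248.1] 0.92 [0.532 0.105 0.09 ]
clip_a_hinge [351.  282.6] 0.55 [0.437 0.14  0.09 ]
clip_a_tab [255.6 354. ] 0.72 [0.445 0.35  0.09 ]
clip_a_tab [333.5 385.2] 0.32 [0.324 0.311 0.09 ]
box [325.1 284.7] 0.74 [0.528 0.1
[... 341 characters left out ...]
     463.90178074 237.0584352 ]
 [  0.           0.           1.        ]]
lid_centre [343.6 274.1] 0.71 [0.483 0.022 0.09 ]
lid_centre [348.4 286.1] 0.63 [0.46  0.013 0.09 ]
lid_centre [300.5 246.8] 0.59 [0.537 0.104 0.09 ]
clip_a_hinge [286.4 295.5] 0.89 [0.444 0.131 0.09 ]
box [304.7 256.8] 0.64 [0.53  0.101 0.   ]
box [225.9 340.1] 0.56 [0.359 0.264 0.   ]
box [250.7 214.4] 0.48 [0.624 0.217 0.   ]
lid [303.1 253.2] 0.67 [0.525 0.099 0.09 ]
sanding_block [392.4 208.1] 0.86 [ 0.634 -0.089  0.   ]
stain_tin [222.4 338.3] 0.8 [0.363 0.271 0.   ]
stain_tin [285.7 297.7] 0.49 [0.444 0.141 0.   ]
stain_tin [302.3 247.3] 0.26 [0.55  0.106 0.   ]
screw_pack [206.3 272.2] 0.87 [0.5   0.309 0.   ]
```

View pics/top0.png

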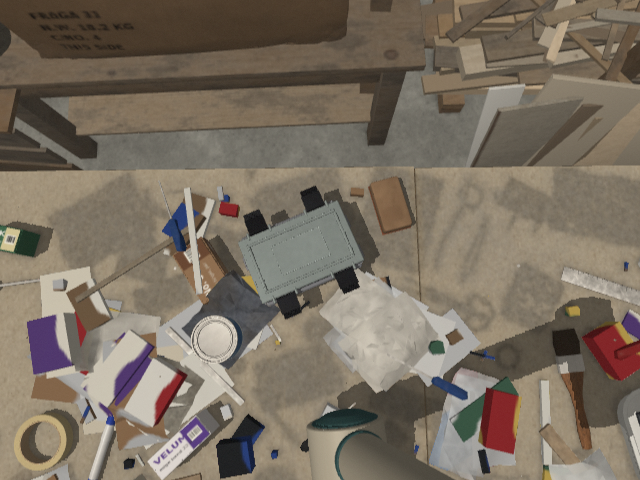

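View pics/scene0.png

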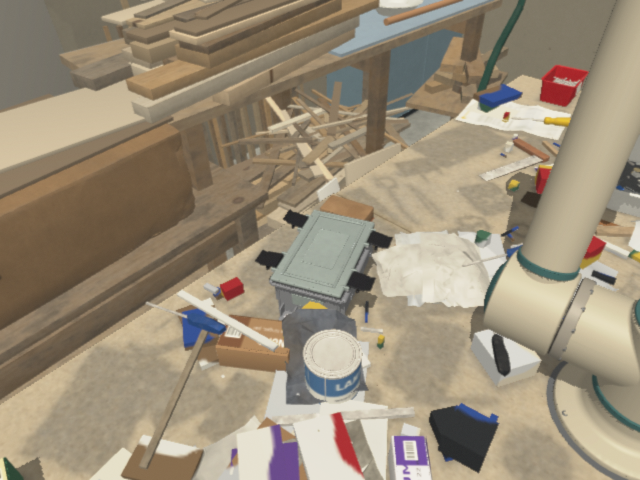

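The top view shows the box centred near pixel (301, 252), with its long axis running from about (250, 275) to (350, 229), so yaw is about 24°. Clips: a (288, 304), b (346, 280), c (313, 198), d (256, 222). The tin is at (215, 338) and the block at (391, 205). The scene view agrees. I'll go above the box with the fingers closed and look from close by.

Request:
{"method": "apply_moves", "body": {"deltas": [0, 534, -549, -30, -11, 0, 534, -549, -30, -11, 0, 534, -549, -30, -11, 0, 534, -549, -30, -11, 0, 534, -549, -30, -11, 0, 534, -549, -30, -11, 0, 534, -549, -30, -11, 0, 534, -549, -30, -11, 0, 534, -549, -30, -11, 0, 534, -549, -30, -11, 0, 534, -549, -30, -11, 0, 534, -549, -30, -11], "squeeze": 30}}

```text
clock: 1.9
position: [0.3899, -0.1276, 0.2684]
ee_rot: [0.001, 0.977, 0.212, 0.0]
contact_force: [0.5, 0.4, 0.4]
width: 0.0003
gripper_force: 0.0
```

Request:
{"method": "apply_moves", "body": {"deltas": [0, 217, -151, 0, 0, 0, 217, -151, 0, 0, 0, 217, -151, 0, 0, 0, 217, -151, 0, 0, 0, 217, -151, 0, 0, 0, 217, -151, 0, 0, 0, 217, -151, 0, 0, 0, 217, -151, 0, 0, 0, 217, -151, 0, 0]}}

```text
clock: 2.65
position: [0.5239, 0.0981, 0.2674]
ee_rot: [0.0, 0.977, 0.213, -0.001]
contact_force: [-0.7, -0.3, 0.3]
width: -0.0002
gripper_force: 0.0
```

```bash
python3 - <<'E'
from h import *
s=get_state(); print(s["position"],s["ee_rot"],s["contact_force"])
im=get_image("wrist"); cv2.imwrite("pics/w1.png",im["frame"][:,:,::-1]); print(im["position"],im["K"],rot(im["orientation"]).round(2).tolist())
for q in ["lid_centre","clip_a_hinge","clip_a_tab","box","lid"]:
    for r in place_of(q,im)[:6]:
        p=r["point"]; z={"b":0,"l":.094,"c":.088}[q[0]]
        print(q,np.round(p,1),round(r["score"],2),np.round(onz(im,p,z,True),3))
E
```

```text
[0.52391076 0.09805821 0.26743439] [ 4.17011330e-04  9.77015447e-01  2.13166589e-01 -8.04728194e-04] [-0.73183577 -0.29642004  0.2962602 ]
[0.58974807 0.12673513 0.3939543 ] [[371.64829954   0.         316.68680554]
 [  0.         371.64829954 238.95022716]
 [  0.           0.           1.        ]] [[0.42, -0.87, -0.26], [-0.91, -0.4, -0.12], [0.0, 0.29, -0.96]]
lid_centre [310.1 211.2] 0.81 [0.528 0.104 0.094]
clip_a_hinge [244.6 285.8] 0.69 [0.439 0.13  0.088]
clip_a_tab [243.5 315.3] 0.93 [0.41  0.12  0.088]
box [314.3 192.6] 0.8 [0.529 0.102 0.   ]
box [142.3 148. ] 0.67 [0.499 0.302 0.   ]
lid [312.6 205.8] 0.89 [0.533 0.104 0.094]
```

View pics/w1.png

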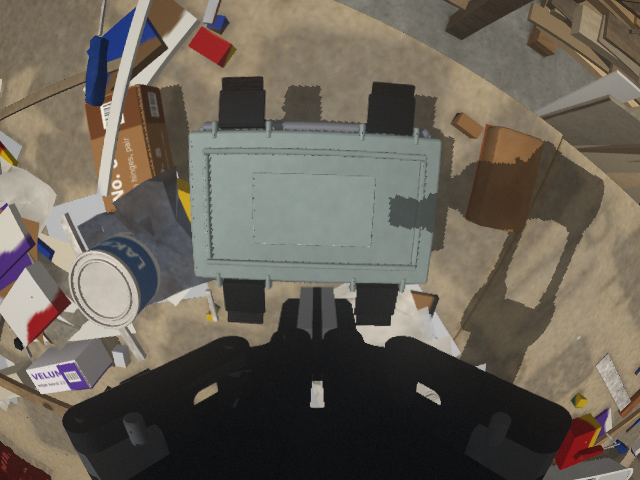

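The wrist view shows the lid squarely: corners at (189,133), (441,137), (427,284), (193,278), panel corners at (253,172), (376,178), (372,247), (252,243). The tab tips are at about d (243,77), c (393,82), a (245,323), b (375,325). I'll fit the pose to these.

```bash
cat > fit.py <<'E'
from h import *
from scipy.optimize import least_squares
def proj(im,P):
    K=np.array(im["K"]); c=rot(im["orientation"]).T@(np.asarray(P)-im["position"])
    t=np.arctan2(np.hypot(c[0],c[1]),c[2]); u=c[:2]/np.hypot(c[0],c[1])*t*K[0,0]
    return u+[K[0,2],K[1,2]]
def w(q,p):
    c,s=np.cos(q[2]),np.sin(q[2]); return [q[0]+c*p[0]-s*p[1],q[1]+s*p[0]+c*p[1],p[2]]
E
python3 - <<'E'
from fit import *
im=get_image("wrist")
pix=np.array([(189,133),(441,137),(427,284),(193,278),(253,172),(376,178),(372,247),(252,243)],float)
g=cv2.cvtColor(im["frame"],cv2.COLOR_RGB2GRAY)
pts=[(.065,.106),(.065,-.106),(-.065,-.106),(-.065,.106),(.03,.05),(.03,-.05),(-.03,-.05),(-.03,.05)]
f=lambda q:np.concatenate([proj(im,w(q,(*p,q[3] if i>3 else q[3]-.002)))-pix[i] for i,p in enumerate(pts)])
r=least_squares(f,[.525,.1,.42,.092]); q=r.x
print("pose",q.round(4),"deg",np.degrees(q[2]).round(2)); print(r.fun.reshape(-1,2).round(1).tolist())
zp=q[3]-.006
for n,sx,sy,tip in [("a",-1,1,(245,323)),("b",-1,-1,(375,325)),("c",1,-1,(393,82)),("d",1,1,(243,77))]:
    h=w(q,(sx*.07,sy*.06,zp))
    e=lambda th:proj(im,w(q,(sx*(.07+.038*np.sin(th[0]+.27)),sy*.06,zp-.038*np.cos(th[0]+.27))))-tip
    s=least_squares(e,[1.45]); print(n,np.round(h,4),proj(im,h).round(0),"theta",s.x.round(2),s.fun.round(1))
s=get_state(); print(s["position"],w(q,(0,0,0)), np.degrees(2*np.arctan2(s["ee_rot"][2],s["ee_rot"][1])))
E
```

```text
pose [0.5299 0.1015 0.3974 0.0952] deg 22.77
[[-1.3, -1.3], [1.3, 1.6], [0.4, 0.1], [1.7, -0.3], [-0.6, 1.1], [-0.9, -1.6], [-1.5, -0.3], [1.2, 0.5]]
a [0.4421 0.1298 0.0892] [245. 283.] theta [1.49] [0.2 0.1]
b [0.4885 0.0191 0.0892] [377. 287.] theta [1.4] [-1.   0.4]
c [0.6176 0.0733 0.0892] [388. 128.] theta [1.56] [-0.8  1.1]
d [0.5712 0.1839 0.0892] [242. 124.] theta [1.36] [-0.7  1.8]
[0.52379749 0.09680166 0.26814837] [np.float64(0.5298645194991445), np.float64(0.10153001071893625), 0] 24.411719596055352
```

Request:
{"method": "apply_moves", "body": {"deltas": [0, 7.5, -1.8, 35, 1.6, 0, 7.5, -1.8, 70, 1.6, 0, 7.5, -1.8, 105, 1.6, 0, 7.5, -1.8, 130, 1.6, 0, 7.5, -1.8, 145, 1.6, 0, 7.5, -1.8, 148, 1.6, 0, 7.5, -1.8, 148, 1.6, 0, 7.5, -1.8, 148, 1.6]}}

```text
clock: 3.67
position: [0.5311, 0.1024, 0.1209]
ee_rot: [0.0, 0.98, 0.198, 0.001]
contact_force: [0.9, -0.5, 0.9]
width: -0.0004
gripper_force: 0.0
```

Request:
{"method": "apply_moves", "body": {"deltas": [0, 0, 0, 0.8, 0, 0, 0, 0, 1.6, 0, 0, 0, 0, 2.4, 0, 0, 0, 0, 3.2, 0, 0, 0, 0, 4, 0, 0, 0, 0, 4.8, 0, 0, 0, 0, 5.6, 0, 0, 0, 0, 6, 0]}}

```text
clock: 4.33
position: [0.5302, 0.1026, 0.1137]
ee_rot: [0.0, 0.98, 0.199, -0.0]
contact_force: [0.2, 0.0, -0.0]
width: 0.0
gripper_force: 0.0
```

Request:
{"method": "apply_moves", "body": {"deltas": [0, 0, 0, 0.5, 0, 0, 0, 0, 1, 0, 0, 0, 0, 1.5, 0, 0, 0, 0, 2, 0, 0, 0, 0, 2.5, 0, 0, 0, 0, 3, 0, 0, 0, 0, 3.5, 0, 0, 0, 0, 4, 0]}}

```text
clock: 5.0
position: [0.5303, 0.1026, 0.1108]
ee_rot: [0.0, 0.98, 0.199, 0.0]
contact_force: [-2.1, -0.4, 8.0]
width: -0.0001
gripper_force: 4.0
```

Request:
{"method": "apply_moves", "body": {"deltas": [0, 0, 0, 0.4, 0, 0, 0, 0, 0.8, 0, 0, 0, 0, 1.2, 0, 0, 0, 0, 1.6, 0, 0, 0, 0, 2, 0, 0, 0, 0, 2.4, 0]}}

```text
clock: 5.5
position: [0.5303, 0.1027, 0.1087]
ee_rot: [0.0, 0.98, 0.199, 0.0]
contact_force: [-2.0, -0.7, 8.2]
width: -0.0002
gripper_force: 4.1
```

Request:
{"method": "apply_moves", "body": {"deltas": [0, 0, 0, 0.4, 0, 0, 0, 0, 0.8, 0, 0, 0, 0, 1.2, 0, 0, 0, 0, 1.6, 0, 0, 0, 0, 2, 0]}}

```text
clock: 5.92
position: [0.5303, 0.1026, 0.1077]
ee_rot: [0.0, 0.98, 0.199, 0.001]
contact_force: [-5.4, -0.1, 17.6]
width: -0.0
gripper_force: 8.6
```

Request:
{"method": "apply_moves", "body": {"deltas": [0, 0, 0, 0.2, 0, 0, 0, 0, 0.2, 0, 0, 0, 0, 0.2, 0, 0, 0, 0, 0.2, 0, 0, 0, 0, 0.2, 0, 0, 0, 0, 0.2, 0]}}

```text
clock: 6.42
position: [0.5303, 0.1027, 0.1077]
ee_rot: [0.0, 0.98, 0.199, 0.001]
contact_force: [-4.3, -0.6, 16.4]
width: 0.0002
gripper_force: 7.9
```

Request:
{"method": "apply_moves", "body": {"deltas": [0, 0, 0, 0, 0, 0, 0, 0, 0, 0, 0, 0, 0, 0, 0, 0, 0, 0, 0, 0, 0, 0, 0, 0, 0, 0, 0, 0, 0, 0, 0, 0, 0, 0, 0, 0, 0, 0, 0, 0, 0, 0, 0, 0, 0]}}

```text
clock: 7.17
position: [0.5303, 0.1026, 0.1077]
ee_rot: [0.0, 0.98, 0.199, 0.001]
contact_force: [-5.2, -0.5, 15.6]
width: -0.0001
gripper_force: 7.9
```

Request:
{"method": "apply_moves", "body": {"deltas": [0, 0, 0, 0.3, 0, 0, 0, 0, 0.6, 0, 0, 0, 0, 0.6, 0, 0, 0, 0, 0.6, 0]}}

```text
clock: 7.5
position: [0.5303, 0.1026, 0.1076]
ee_rot: [0.0, 0.98, 0.199, 0.001]
contact_force: [-5.4, -0.5, 18.6]
width: -0.0
gripper_force: 9.5
```

Request:
{"method": "apply_moves", "body": {"deltas": [0, 0, 0, 0.2, 0, 0, 0, 0, 0.2, 0, 0, 0, 0, 0.2, 0, 0, 0, 0, 0.2, 0, 0, 0, 0, 0.2, 0, 0, 0, 0, 0.2, 0, 0, 0, 0, 0.2, 0, 0, 0, 0, 0.2, 0, 0, 0, 0, 0.2, 0, 0, 0, 0, 0.2, 0, 0, 0, 0, 0.2, 0, 0, 0, 0, 0.2, 0]}}

```text
clock: 8.5
position: [0.5303, 0.1026, 0.1076]
ee_rot: [0.0, 0.98, 0.199, 0.001]
contact_force: [-4.9, -0.5, 20.3]
width: -0.0001
gripper_force: 10.0
```

Request:
{"method": "apply_moves", "body": {"deltas": [0, 0, 0, 0, 0, 0, 0, 0, 0, 0, 0, 0, 0, 0, 0, 0, 0, 0, 0, 0]}}

```text
clock: 8.83
position: [0.5303, 0.1027, 0.1076]
ee_rot: [0.0, 0.98, 0.199, 0.001]
contact_force: [-5.4, -0.1, 20.0]
width: -0.0
gripper_force: 10.0
```

Request:
{"method": "apply_moves", "body": {"deltas": [0, 0, 0, -5, 0, 0, 0, 0, -36, 0, 0, -40, -20, -36, 0, 0, -75, -40, -36, 0, 0, -105, -55, -36, 0, 0, -114, -59, -36, 0, 0, -114, -59, -36, 0, 0, -114, -59, -36, 0, 0, -114, -59, -36, 0, 0, -114, -59, -36, 0]}}

```text
clock: 9.67
position: [0.4045, 0.1126, 0.1406]
ee_rot: [0.0, 0.98, 0.198, 0.001]
contact_force: [0.2, -1.4, -0.3]
width: -0.0003
gripper_force: 0.0
```

```bash
cat > b.py <<'E'
from fit import *
def box():
    s=get_state(); p=s["position"]; c,sn=np.cos(.3974),np.sin(.3974); d=p[:2]-[.5299,.1015]
    f=s["contact_force"]
    print("box mm",np.round([1e3*(c*d[0]+sn*d[1]),1e3*(-sn*d[0]+c*d[1]),1e3*(p[2]-.017)],1),"yaw",np.degrees(2*np.arctan2(s["ee_rot"][2],s["ee_rot"][1])).round(2),"F box",np.round([c*f[0]+sn*f[1],-sn*f[0]+c*f[1],f[2]],1),s["clock"])
E
python3 - <<'E'
from b import *
box(); im=get_image("wrist"); cv2.imwrite("pics/w2.png",im["frame"][:,:,::-1])
E
```

```text
box mm [-111.4   58.8  123.6] yaw 22.88 F box [-0.3 -1.4 -0.3] 9.6667
```

View pics/w2.png

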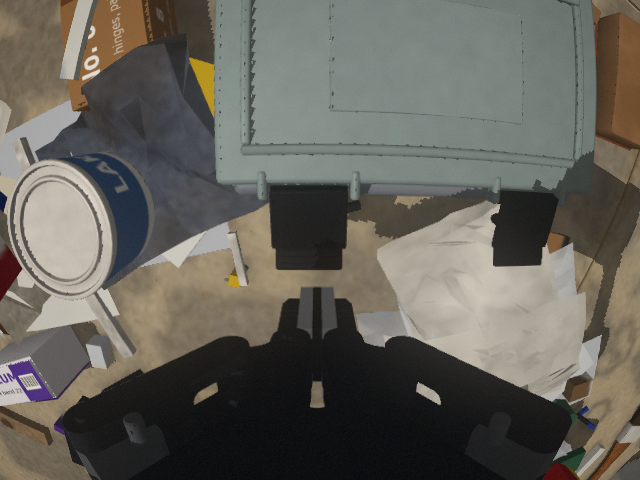

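The wrist view shows clip a ahead of the fingers. Its hinge end is at about (309,187) and its tip edge at (309,269), with the fingertips at about (317,290). I'll check these against the model.

```bash
python3 - <<'E'
from b import *
box(); im=get_image("wrist"); q=[.5299,.1015,.3974]
print("hinge a",proj(im,w(q,(-.07,.06,.0846))),"b",proj(im,w(q,(-.07,-.06,.0846))))
for th in (1.3,1.45,1.6): print(th,[proj(im,w(q,(-.07-.038*np.sin(th+.27),.06+k,.0846-.038*np.cos(th+.27)))).round(1) for k in(.019,-.019)])
print("finger edge",[proj(im,w(q,(-.1114+.011,.0588+k,.1236))).round(1) for k in(.0145,-.0145)])
print("panel",[proj(im,w(q,(-.03,k,.0906))).round(1) for k in(.05,-.05)])
for c in "ab":
    for k in ("hinge","tab"): print(k,[(np.round(r["point"],1),round(r["score"],2)) for r in place_of(f"clip_{c}_{k}",im)[:3]])
E
```

```text
box mm [-111.7   58.9  123.5] yaw 22.88 F box [ 0.4 -0.3 -0.4] 9.7167
hinge a [311.75899589 192.73771569] b [527.45822646 198.20067395]
1.3 [array([275.8, 264.5]), array([348.1, 264.7])]
1.45 [array([274.6, 267.6]), array([349. , 267.8])]
1.6 [array([273.3, 269.2]), array([350. , 269.4])]
finger edge [array([279. , 279.9]), array([348.2, 280.1])]
panel [array([333. , 111.3]), array([523.5, 124.8])]
hinge [(array([308.3, 190.1]), 0.95)]
tab [(array([307. , 257.2]), 0.6)]
hinge [(array([526.2, 196. ]), 0.84), (array([133.2,  26.2]), 0.41)]
tab [(array([518.3, 254.9]), 0.85)]
```

Request:
{"method": "apply_moves", "body": {"deltas": [0, 1.7, -2.4, 20, 0, 0, 1.7, -2.4, 29, 0, 0, 1.7, -2.4, 32, 0, 0, 1.3, -2.4, 35, 0, 0, 1.1, -2.4, 38, 0, 0, 1.1, -2.4, 41, 0, 0, 1.4, -2.4, 44, 0, 0, 1.9, -2.4, 46, 0, 0, 2.8, -2.4, 49, 0, 0, 3.6, -2.4, 51.4, 0]}}

```text
clock: 10.8
position: [0.4048, 0.1162, 0.0889]
ee_rot: [0.0, 0.98, 0.199, 0.0]
contact_force: [-1.3, -1.2, 0.8]
width: 0.0004
gripper_force: 0.5
```

```bash
sed -i 's/\[.5299,.1015\]/[.5303,.1031]/' b.py; python3 - <<'E'
from b import *
box(); im=get_image("wrist"); cv2.imwrite("pics/w3.png",im["frame"][:,:,::-1])
E
```

```text
box mm [-110.6   60.7   71.9] yaw 22.91 F box [-1.7 -0.6  0.8] 10.8
```

View pics/w3.png

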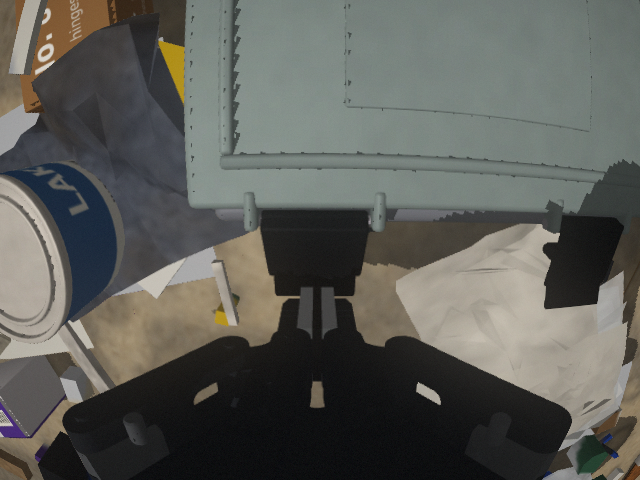

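The view shows the fingertips lying over the outer end of clip a's tab at about (317,290), with the clip partly swung down. I'll continue on the arc.

Request:
{"method": "apply_moves", "body": {"deltas": [0, 2, 0, 2.5, 0, 0, 4.5, 0, 5.4, 0, 0, 6.5, 0, 7.9, 0, 0, 7.7, 0, 9.1, 0, 0, 8.8, 0, 10.3, 0, 0, 8.8, 0, 10.3, 0]}}

```text
clock: 11.35
position: [0.412, 0.1194, 0.0783]
ee_rot: [0.0, 0.98, 0.199, -0.001]
contact_force: [-3.5, -1.6, 0.7]
width: -0.0001
gripper_force: 1.4
```

```bash
python3 -c "
from b import *
box()"
```

```text
box mm [-102.8   60.8   61.3] yaw 22.93 F box [-3.8 -0.1  0.7] 11.35
```

Request:
{"method": "apply_moves", "body": {"deltas": [0, 1, 0, 1.2, 0, 0, 2, 0, 2.3, 0, 0, 3, 0, 3.2, 0, 0, 4, 0, 4, 0, 0, 4, 0, 4, 0]}}

```text
clock: 11.77
position: [0.4155, 0.121, 0.0745]
ee_rot: [0.0, 0.98, 0.199, -0.001]
contact_force: [-4.3, -2.4, 1.5]
width: -0.0001
gripper_force: 2.0
```

```bash
python3 - <<'E'
from b import *
box(); im=get_image("wrist"); cv2.imwrite("pics/w4.png",cv2.resize(im["frame"][170:350,200:440,::-1],None,fx=2.5,fy=2.5))
E
```

```text
box mm [-98.9  60.9  57.5] yaw 22.91 F box [-4.9 -0.6  1.5] 11.7667
```

View pics/w4.png

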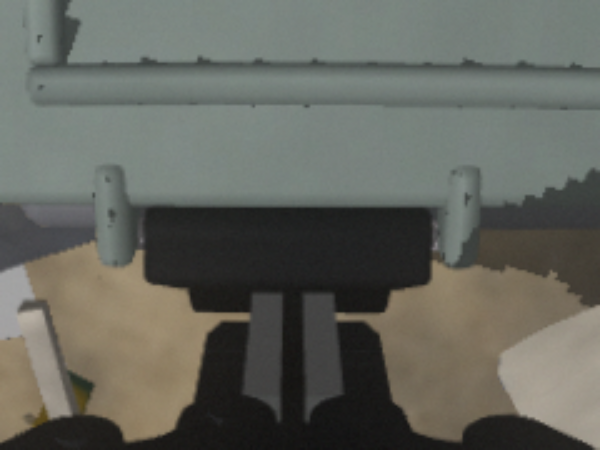

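The crop shows the tab nearly hanging down with the fingertips on its outer face at crop position (290,293). The clip is following, so I'll press on.

Request:
{"method": "apply_moves", "body": {"deltas": [0, 1, 0, 0.8, 0, 0, 2, 0, 1.6, 0, 0, 3, 0, 2.2, 0, 0, 4, 0, 2.8, 0, 0, 4, 0, 2.8, 0]}}

```text
clock: 12.23
position: [0.4196, 0.1228, 0.0716]
ee_rot: [-0.0, 0.98, 0.198, -0.001]
contact_force: [-2.4, -2.1, -0.7]
width: -0.0003
gripper_force: 1.4
```

```bash
python3 -c "
from b import *
box()"
```

```text
box mm [-94.5  61.   54.6] yaw 22.9 F box [-3.  -1.  -0.7] 12.2333
```

Request:
{"method": "apply_moves", "body": {"deltas": [0, 1, 0, 0.5, 0, 0, 2, 0, 0.9, 0, 0, 3, 0, 1.2, 0, 0, 4, 0, 1.4, 0, 0, 4, 0, 1.4, 0]}}

```text
clock: 12.65
position: [0.426, 0.1249, 0.071]
ee_rot: [-0.0, 0.98, 0.198, 0.002]
contact_force: [-0.3, -0.9, 0.3]
width: 0.0002
gripper_force: 0.0
```

```bash
python3 -c "
from b import *
box()"
```

```text
box mm [-87.8  60.5  54. ] yaw 22.89 F box [-0.7 -0.7  0.3] 12.65
```

Request:
{"method": "apply_moves", "body": {"deltas": [0, 1, 0, 0.3, 0, 0, 2, 0, 0.5, 0, 0, 2.5, 0, 0.5, 0, 0, 2.5, 0, 0.5, 0]}}

```text
clock: 12.98
position: [0.4261, 0.1252, 0.07]
ee_rot: [0.0, 0.98, 0.199, -0.0]
contact_force: [-1.0, -1.7, 2.0]
width: -0.0002
gripper_force: 0.9
```

```bash
python3 -c "
from b import *
box()"
```

```text
box mm [-87.5  60.7  53. ] yaw 22.92 F box [-1.6 -1.2  2. ] 12.9833
```

Request:
{"method": "apply_moves", "body": {"deltas": [0, 1.5, 0, 0, 0, 0, 3, 0, 0, 0, 0, 4, 0, 0, 0, 0, 4, 0, 0, 0, 0, 4, 0, 0, 0]}}

```text
clock: 13.4
position: [0.4261, 0.1256, 0.0695]
ee_rot: [0.001, 0.98, 0.199, -0.004]
contact_force: [-8.1, -4.3, 5.7]
width: 0.0002
gripper_force: 4.4
```

```bash
python3 -c "
from b import *
box()"
```

```text
box mm [-87.4  61.   52.5] yaw 22.97 F box [-9.1 -0.9  5.7] 13.4
```

Request:
{"method": "apply_moves", "body": {"deltas": [0, 1.5, 0, 0, 0, 0, 3, 0, 0, 0, 0, 3, 0, 0, 0, 0, 3, 0, 0, 0]}}

```text
clock: 13.73
position: [0.4261, 0.1257, 0.0691]
ee_rot: [0.001, 0.98, 0.199, -0.007]
contact_force: [-11.5, -8.7, 8.6]
width: 0.0002
gripper_force: 7.1
```

```bash
python3 -c "
from b import *
box()"
```

```text
box mm [-87.4  61.1  52.1] yaw 23.01 F box [-14.   -3.5   8.6] 13.7333
```

Request:
{"method": "apply_moves", "body": {"deltas": [0, -12, 0, 0, 0, 0, -25, 0, 0, 0, 0, -25, 0, -35, 0, 0, -25, 0, -70, 0, 0, 5, 20, -73, 0, 0, 35, 40, -73, 0, 0, 68, 60, -73, 0, 0, 100, 80, -73, 0, 0, 130, 100, -73, 0, 0, 160, 117, -73, 0, 0, 190, 121, -73, 0, 0, 190, 121, -73, 0]}}

```text
clock: 14.73
position: [0.662, 0.091, 0.1426]
ee_rot: [0.0, 0.98, 0.198, 0.004]
contact_force: [0.1, 0.1, -0.2]
width: -0.0001
gripper_force: 0.0
```

Request:
{"method": "apply_moves", "body": {"deltas": [0, 0, 0, 0, 0, 0, 0, 0, 0, 0]}}

```text
clock: 14.9
position: [0.6542, 0.0907, 0.1425]
ee_rot: [-0.0, 0.98, 0.199, -0.0]
contact_force: [-0.6, 0.1, 0.1]
width: 0.0
gripper_force: 0.0
```

```bash
python3 - <<'E'
from b import *
box(); im=get_image("wrist"); cv2.imwrite("pics/w5.png",im["frame"][:,:,::-1]);q=[.5303,.1031,.3974]
for c,sy in (("c",-1),("d",1)):
    print(c,proj(im,w(q,(.07,sy*.06,.0846))).round(1))
    for k in ("hinge","tab"): print(k,[(np.round(r["point"],1),round(r["score"],2)) for r in place_of(f"clip_{c}_{k}",im)[:4]])
im=get_image("top")
for r in place_of("clip_c_tab",im)[:4]: print(r)
E
```

```text
box mm [109.4 -59.4 125.5] yaw 22.91 F box [-0.5  0.4  0.1] 14.9
c [315.3 333.4]
hinge []
tab []
d [124.8 324.5]
hinge [(array([118.1, 323.6]), 0.7)]
tab [(array([110.2, 281.4]), 0.58)]
{'point': [308.1, 190.8], 'score': 0.71}
{'point': [222.2, 338.3], 'score': 0.71}
{'point': [205.0, 273.8], 'score': 0.3}
```

View pics/w5.png

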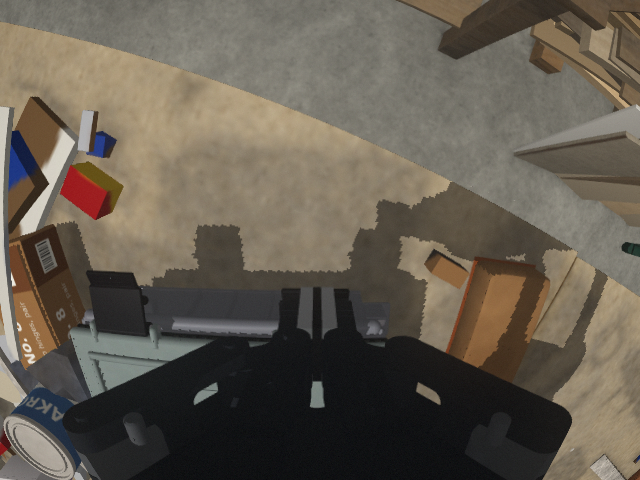

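The view shows the fingers over clip c, which hides it, with open clip d visible at about (118,303). The sanding block at (505,310) is clear. Next is the arc for clip c, mirrored.

Request:
{"method": "apply_moves", "body": {"deltas": [0, 1.5, 0, 20, 0, 0, 1.5, 0, 28, 0, 0, 1.5, 0, 32, 0, 0, 2, 0, 35, 0, 0, 2.1, 0, 38, 0, 0, 2.1, 0, 41, 0, 0, 1.8, 0, 44, 0, 0, 1.2, 0, 47.3, 0, 0, 0.2, 0, 50, 0, 0, -0.8, 0, 53.4, 0, 0, -2.4, 0, 56.5, 0, 0, -4.2, 0, 59, 0]}}

```text
clock: 16.25
position: [0.6511, 0.0889, 0.0838]
ee_rot: [0.0, 0.98, 0.199, 0.0]
contact_force: [0.5, 0.1, 1.0]
width: -0.0001
gripper_force: 0.7
```

```bash
python3 -c "
from b import *
box()"
```

```text
box mm [105.9 -59.9  66.8] yaw 22.91 F box [ 0.5 -0.1  1. ] 16.25
```

Request:
{"method": "apply_moves", "body": {"deltas": [0, -1.5, 0, 1.9, 0, 0, -2.9, 0, 3.7, 0, 0, -4.3, 0, 5.3, 0, 0, -5.8, 0, 6.8, 0, 0, -7.2, 0, 8, 0, 0, -8.6, 0, 9.2, 0, 0, -8.6, 0, 9.2, 0]}}

```text
clock: 16.83
position: [0.6464, 0.0867, 0.0765]
ee_rot: [-0.0, 0.98, 0.198, 0.004]
contact_force: [6.4, 3.3, 3.2]
width: 0.0
gripper_force: 3.3
```

```bash
python3 -c "
from b import *
box()"
```

```text
box mm [100.7 -60.   59.5] yaw 22.87 F box [7.2 0.6 3.2] 16.8333
```

Request:
{"method": "apply_moves", "body": {"deltas": [0, -1, 0, 0.8, 0, 0, -2, 0, 1.6, 0, 0, -3, 0, 2.4, 0, 0, -4, 0, 3, 0, 0, -4, 0, 3, 0]}}

```text
clock: 17.25
position: [0.6427, 0.085, 0.0731]
ee_rot: [-0.0, 0.98, 0.198, 0.004]
contact_force: [6.4, 3.2, 0.4]
width: -0.0001
gripper_force: 3.2
```

```bash
python3 -c "
from b import *
box()"
```

```text
box mm [ 96.6 -60.2  56.1] yaw 22.89 F box [7.2 0.4 0.4] 17.25
```

Request:
{"method": "apply_moves", "body": {"deltas": [0, -1, 0, 0.5, 0, 0, -2, 0, 1, 0, 0, -3, 0, 1.5, 0, 0, -4, 0, 2, 0, 0, -4, 0, 2, 0]}}

```text
clock: 17.67
position: [0.6413, 0.0843, 0.072]
ee_rot: [-0.0, 0.98, 0.198, 0.007]
contact_force: [9.2, 5.4, 2.8]
width: -0.0001
gripper_force: 5.6
```

```bash
python3 -c "
from b import *
box()"
```

```text
box mm [ 95.  -60.3  55. ] yaw 22.84 F box [10.5  1.4  2.8] 17.6667
```

Request:
{"method": "apply_moves", "body": {"deltas": [0, -1, 0, 0.7, 0, 0, -2, 0, 1.4, 0, 0, -3, 0, 2, 0, 0, -3, 0, 2, 0]}}

```text
clock: 18.0
position: [0.6344, 0.0817, 0.0685]
ee_rot: [-0.0, 0.98, 0.198, 0.002]
contact_force: [4.8, 2.1, 2.4]
width: 0.0001
gripper_force: 3.2
```

```bash
python3 -c "
from b import *
box()"
```

```text
box mm [ 87.7 -60.1  51.5] yaw 22.89 F box [5.2 0.1 2.4] 18.0
```

Request:
{"method": "apply_moves", "body": {"deltas": [0, -1.5, 0, 0, 0, 0, -3, 0, 0, 0, 0, -4.5, 0, 0, 0, 0, -5, 0, 0, 0, 0, -5, 0, 0, 0]}}

```text
clock: 18.42
position: [0.6343, 0.0814, 0.069]
ee_rot: [-0.001, 0.98, 0.198, 0.007]
contact_force: [12.0, 6.8, -2.8]
width: -0.0002
gripper_force: 7.6
```

```bash
python3 -c "
from b import *
box()"
```

```text
box mm [ 87.5 -60.3  52. ] yaw 22.82 F box [13.7  1.6 -2.8] 18.4167
```

Request:
{"method": "apply_moves", "body": {"deltas": [0, 12, 0, 0, 0, 0, 29, 0, 0, 0, 0, 29, 0, -30, 0, 0, 30, 0, -65, 0, 0, 30, -35, -72, 0, 0, 30, -70, -72, 0, 0, 30, -105, -72, 0, 0, 30, -120, -72, 0, 0, 30, -120, -72, 0, 0, 30, -120, -72, 0]}}

```text
clock: 19.25
position: [0.6078, 0.2013, 0.1391]
ee_rot: [0.001, 0.98, 0.2, -0.001]
contact_force: [0.1, -0.1, -0.1]
width: 0.0001
gripper_force: 0.0
```

```bash
python3 -c "
from b import *
box()"
```

```text
box mm [109.4  60.5 122.1] yaw 23.03 F box [ 0.1 -0.1 -0.1] 19.25
```

Request:
{"method": "apply_moves", "body": {"deltas": [0, 1.5, 0, 17, 0, 0, 1.5, 0, 25, 0, 0, 1.5, 0, 29, 0, 0, 2, 0, 32, 0, 0, 2.1, 0, 35, 0, 0, 2.1, 0, 38, 0, 0, 1.8, 0, 41, 0, 0, 1.2, 0, 44, 0, 0, 0.2, 0, 47, 0, 0, -0.8, 0, 50, 0, 0, -2.4, 0, 53, 0, 0, -4.2, 0, 55.6, 0]}}

```text
clock: 20.25
position: [0.6054, 0.2001, 0.0841]
ee_rot: [-0.0, 0.98, 0.199, 0.001]
contact_force: [1.4, 1.1, 0.5]
width: -0.0005
gripper_force: 0.6
```

```bash
python3 -c "
from b import *
box()"
```

```text
box mm [106.8  60.4  67.1] yaw 22.91 F box [1.7 0.5 0.5] 20.25
```

Request:
{"method": "apply_moves", "body": {"deltas": [0, -1.5, 0, 1.9, 0, 0, -2.9, 0, 3.7, 0, 0, -4.3, 0, 5.3, 0, 0, -5.8, 0, 6.8, 0, 0, -7.2, 0, 8, 0, 0, -8.6, 0, 9.2, 0, 0, -8.6, 0, 9.2, 0]}}

```text
clock: 20.83
position: [0.5983, 0.1969, 0.0754]
ee_rot: [-0.0, 0.98, 0.199, 0.001]
contact_force: [3.7, 2.3, 0.2]
width: 0.0001
gripper_force: 1.8
```

```bash
python3 -c "
from b import *
box()"
```

```text
box mm [99.  60.2 58.4] yaw 22.9 F box [4.3 0.7 0.2] 20.8333
```

Request:
{"method": "apply_moves", "body": {"deltas": [0, -1, 0, 0.8, 0, 0, -2, 0, 1.6, 0, 0, -3, 0, 2.4, 0, 0, -4, 0, 3, 0, 0, -4, 0, 3, 0]}}

```text
clock: 21.25
position: [0.5955, 0.1957, 0.0728]
ee_rot: [-0.0, 0.98, 0.198, 0.002]
contact_force: [5.9, 2.9, 0.3]
width: -0.0004
gripper_force: 2.9
```

Request:
{"method": "apply_moves", "body": {"deltas": [0, -1, 0, 0.5, 0, 0, -2, 0, 1, 0, 0, -3, 0, 1.5, 0, 0, -4, 0, 2, 0, 0, -4, 0, 2, 0]}}

```text
clock: 21.67
position: [0.5901, 0.1934, 0.07]
ee_rot: [0.0, 0.98, 0.199, 0.0]
contact_force: [1.7, 2.2, -1.2]
width: -0.0
gripper_force: 1.5
```

```bash
python3 -c "
from b import *
box()"
```

```text
box mm [90.1 60.2 53. ] yaw 22.92 F box [ 2.4  1.4 -1.2] 21.6667
```

Request:
{"method": "apply_moves", "body": {"deltas": [0, -1.5, 0, 0.4, 0, 0, -3, 0, 0.7, 0, 0, -4.5, 0, 1, 0, 0, -5, 0, 1, 0, 0, -5, 0, 1, 0]}}

```text
clock: 22.08
position: [0.588, 0.1927, 0.0696]
ee_rot: [-0.001, 0.98, 0.198, 0.003]
contact_force: [8.3, 5.6, -0.4]
width: 0.0003
gripper_force: 4.4
```

```bash
python3 -c "
from b import *
box()"
```

```text
box mm [87.9 60.3 52.6] yaw 22.87 F box [ 9.8  1.9 -0.4] 22.0833
```

Request:
{"method": "apply_moves", "body": {"deltas": [0, -1.5, 0, 0, 0, 0, -3, 0, 0, 0, 0, -3, 0, 0, 0, 0, -3, 0, 0, 0]}}

```text
clock: 22.42
position: [0.588, 0.1926, 0.0699]
ee_rot: [-0.001, 0.98, 0.198, 0.006]
contact_force: [11.0, 6.5, -4.3]
width: -0.0
gripper_force: 7.1
```

```bash
python3 -c "
from b import *
box()"
```

```text
box mm [87.8 60.2 52.9] yaw 22.85 F box [12.7  1.7 -4.3] 22.4167
```

Request:
{"method": "apply_moves", "body": {"deltas": [0, 12, 0, 0, 0, 0, 27, 0, 0, 0, 0, 27, 0, -35, 0, 0, 20, 5, -70, 0, 0, -12, 25, -72, 0, 0, -45, 45, -72, 0, 0, -78, 65, -72, 0, 0, -110, 85, -72, 0, 0, -142, 105, -72, 0, 0, -170, 118, -72, 0, 0, -187, 120, -72, 0, 0, -191, 120, -72, 0]}}

```text
clock: 23.42
position: [0.4477, 0.0041, 0.1401]
ee_rot: [-0.001, 0.98, 0.197, -0.004]
contact_force: [0.0, -0.0, 0.1]
width: -0.0001
gripper_force: 0.0
```

Request:
{"method": "apply_moves", "body": {"deltas": [0, 0, 0, 0, 0, 0, 0, 0, 0, 0, 0, 0, 0, 0, 0]}}

```text
clock: 23.67
position: [0.4541, 0.006, 0.141]
ee_rot: [-0.0, 0.98, 0.199, 0.0]
contact_force: [0.1, 0.2, -0.4]
width: 0.0003
gripper_force: 0.0
```

```bash
python3 -c "
from b import *
box()"
```

```text
box mm [-107.9  -60.1  124. ] yaw 22.96 F box [ 0.2  0.2 -0.4] 23.6667
```

Request:
{"method": "apply_moves", "body": {"deltas": [0, -3, 0, 19, 0, 0, -3, 0, 27, 0, 0, -3, 0, 31, 0, 0, -3.5, 0, 34, 0, 0, -3.6, 0, 37, 0, 0, -3.6, 0, 40, 0, 0, -3.3, 0, 43, 0, 0, -2.7, 0, 46, 0, 0, -1.7, 0, 49, 0, 0, -0.7, 0, 52, 0, 0, 0.9, 0, 55, 0, 0, 2.7, 0, 57.5, 0]}}

```text
clock: 24.67
position: [0.4557, 0.0064, 0.0832]
ee_rot: [0.0, 0.98, 0.199, -0.0]
contact_force: [-1.3, -0.4, 1.2]
width: 0.0002
gripper_force: 0.6
```

```bash
python3 -c "
from b import *
box()"
```

```text
box mm [-106.2  -60.3   66.2] yaw 22.91 F box [-1.3  0.1  1.2] 24.6667
```

Request:
{"method": "apply_moves", "body": {"deltas": [0, 1.5, 0, 1.9, 0, 0, 2.9, 0, 3.7, 0, 0, 4.3, 0, 5.3, 0, 0, 5.8, 0, 6.8, 0, 0, 7.2, 0, 8, 0, 0, 8.6, 0, 9.2, 0, 0, 8.6, 0, 9.2, 0]}}

```text
clock: 25.25
position: [0.4626, 0.0096, 0.0739]
ee_rot: [0.0, 0.98, 0.199, -0.001]
contact_force: [-4.1, -2.8, 0.9]
width: 0.0004
gripper_force: 1.6
```

```bash
python3 -c "
from b import *
box()"
```

```text
box mm [-98.6 -60.1  56.9] yaw 22.95 F box [-4.9 -1.   0.9] 25.25
```

Request:
{"method": "apply_moves", "body": {"deltas": [0, 1, 0, 0.7, 0, 0, 2, 0, 1.4, 0, 0, 3, 0, 2, 0, 0, 4, 0, 2.4, 0, 0, 4, 0, 2.4, 0]}}

```text
clock: 25.67
position: [0.4662, 0.0112, 0.0713]
ee_rot: [-0.0, 0.98, 0.199, -0.001]
contact_force: [-3.8, -3.0, 0.1]
width: 0.0006
gripper_force: 1.8
```

Request:
{"method": "apply_moves", "body": {"deltas": [0, 1, 0, 0.5, 0, 0, 2, 0, 1, 0, 0, 3, 0, 1.4, 0, 0, 4, 0, 1.6, 0, 0, 4, 0, 1.6, 0]}}

```text
clock: 26.08
position: [0.4723, 0.0133, 0.0704]
ee_rot: [-0.0, 0.98, 0.198, 0.001]
contact_force: [-0.4, 0.8, 0.1]
width: -0.0003
gripper_force: 0.0
```

```bash
python3 -c "
from b import *
box()"
```

```text
box mm [-88.3 -60.4  53.4] yaw 22.88 F box [-0.1  0.9  0.1] 26.0833
```

Request:
{"method": "apply_moves", "body": {"deltas": [0, 2, 0, 0.4, 0, 0, 4, 0, 0.6, 0, 0, 6, 0, 0.6, 0, 0, 7, 0, 0.6, 0, 0, 7, 0, 0.6, 0]}}

```text
clock: 26.5
position: [0.4728, 0.0139, 0.0696]
ee_rot: [0.001, 0.98, 0.2, -0.005]
contact_force: [-12.6, -9.0, 7.8]
width: -0.0
gripper_force: 7.4
```

```bash
python3 -c "
from b import *
box()"
```

```text
box mm [-87.5 -60.   52.6] yaw 23.06 F box [-15.1  -3.4   7.8] 26.5
```

Request:
{"method": "apply_moves", "body": {"deltas": [0, -12, 0, 0, 0, 0, -30, 0, 0, 0, 0, -30, 0, -35, 0, 0, -30, 0, -70, 0, 0, -30, -5, -105, 0, 0, -10, -25, -135, 0, 0, 20, -45, -155, 0, 0, 50, -55, -170, 0, 0, 75, -60, -180, 0, 0, 75, -60, -180, 0, 0, 75, -60, -180, 0, 0, 75, -60, -180, 0]}}

```text
clock: 27.5
position: [0.5229, 0.1003, 0.2493]
ee_rot: [-0.0, 0.98, 0.199, -0.0]
contact_force: [-0.1, -0.5, -1.0]
width: -0.0001
gripper_force: 0.0
```

```bash
python3 - <<'E'
from b import *
box(); im=get_image("wrist"); t=get_image("top")
a=im["frame"][:,:,::-1]; b=cv2.resize(t["frame"][150:370,180:420,::-1],(524,480))
cv2.imwrite("pics/w6.png",cv2.resize(np.hstack([a,b]),(800,330)))
E
```

```text
box mm [-7.900e+00  2.000e-01  2.323e+02] yaw 22.93 F box [-0.3 -0.4 -1. ] 27.5
```

View pics/w6.png

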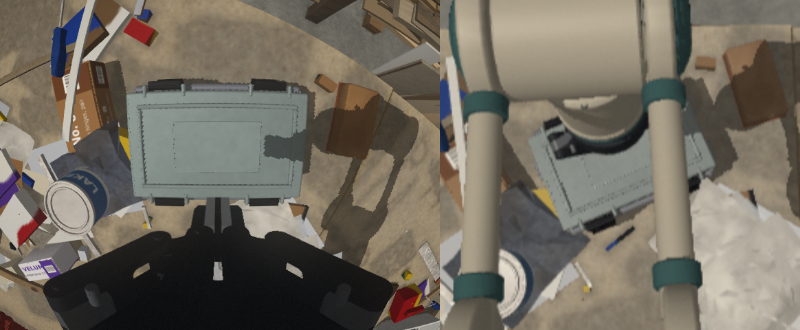

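The view shows all four clips folded down: d and c along the upper edge at (157,88) and (275,86), a and b along the lower edge at (163,200) and (297,202). The tin, carton and block have not moved. One zoomed check of the clips before I hand in.

```bash
python3 - <<'E'
from b import *
im=get_image("wrist"); f=im["frame"][:,:,::-1]
cv2.imwrite("pics/w7.png",cv2.resize(np.vstack([f[105:155,190:450],f[265:315,190:450]]),None,fx=3,fy=3,interpolation=cv2.INTER_CUBIC))
E
```

```text
(no output)
```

View pics/w7.png

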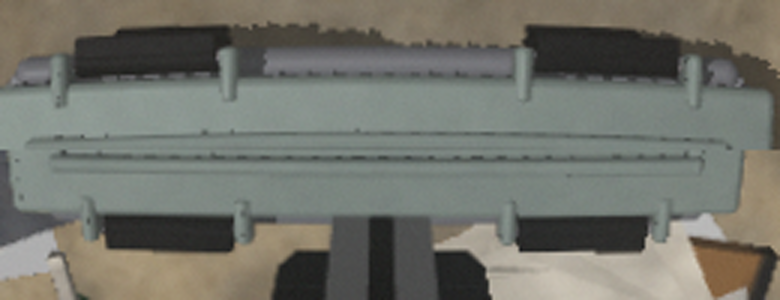

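The zoom shows all four clips hanging down alike, d (155,50), c (605,50), a (170,233) and b (583,234), so I'm handing in.

```bash
python3 -c "
from rig import sign_off
print(sign_off())"
```

```text
the job is handed in; nothing more can be done
None
```

The box is closed and the job is handed in at about 28 s: the lid was pressed home and held at 19–20 N for over a second, then the clips were snapped shut in the order a, c, d, b. Each clip was pressed to a hard stop, and the highest force I read on lid or clips was about 20 N. The tin, carton and sanding block were not touched.

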